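Stack the filters, then hold the shield flap at its balance point

ROBOT

A 6-joint arm with a two-finger parallel gripper is mounted at the origin on the work surface. World frame = base frame: x ahead of the robot, y to its left, z up, the work surface at z = 0. Lengths are in m, angles in rad, forces in N, time in s.
With the tool pointing down it reaches from about 0.375 to 0.825 m from the base axis. Payload 5.5 kg.
Tool frame: the origin (TCP) lies midway between the tips of the shut fingers; the grasp point (between the pads) lies 19 mm behind it; z points along the fingers, x is the direction in which the jaws open and shut, and the axes are right-handed (so a half turn about z gives the same grasp; the last joint's range is limited). The gripper opens to 85 mm and grips with 20 to 120 N. Pads are 22 mm wide; open, the fingers measure 114 mm over their backs; the gripper's body (76 mm by 85 mm) begins 54 mm behind the grasp point. The pads swing forward as they close: fully open they stand 13 mm farther back than shut.
Start: joints at [1.192, 0.314, -0.047, 1.21, 0, 1.571], TCP at [0.222, 0.557, 0.231] pointing down, gripper open.
Joint ranges: [-2.67, 2.67], [-0.69, 1.73], [-1.03, 1.25], [-2.08, 2.16], [-1.42, 1.45], [-3.14, 3.14]. Speed limits (rad/s): [2.39, 2.39, 3.01, 3.14, 3.14, 3.14].

INTERFACE

Orientations are given as a 3x3 rotation matrix whose columns are the frame's x, y, z axes.
In Python, from bench import r gives the robot as it stands. The module is installed in compiled form; this text tells all that it offers.
- The arm moves only by the shell command python3 -m crank 'ROWS' [FORCE]. ROWS is JSON, a list of rows, each a list of 3 entries, a list of its own where there are three numbers: the turn, a rotation vector about the tool's x, y, z in degrees, then the shift along the tool's x, y, z in cm, then the opening, from 0 (shut) to 1 (fully open). In form: [[[ax, ay, az], [dx, dy, dz], jaw], ...]. A call has 1 to 12 rows; each row is the pose to reach, as a shift and turn from the pose commanded when the call began, along the tool's axes at that moment; what a row does not reach only later rows make up. A row lasts 1/10 s, in which the tool goes at most 50 mm and 8.59 degrees, less where a joint would pass 70% of its speed; a pose out of reach is approached as far as the arm can. A call with a gripper value outside its range is refused whole. The fingers move at their own pace and stop on an object; FORCE is the grip in N (left out, the last holds). Time passes only in rows, so rows that repeat a pose let the fingers close. It gives the time, the measured TCP pose, the force and the opening at its end, in the units of the state.
- r.get_obs(): the state, without advancing time (a new reading comes with each control period).
- r.grab_frame(name): name is "scene" or "top" or "wrist"; returns a dict with "img" (400x640x3 uint8, red, green, blue), "fx", "fy", "cx", "cy" (pixels), "rvec" (rotation vector, rad) and "tvec" (3), from world to camera coordinates, as OpenCV has them. Camera axes: x right, y down, z forward; pixel columns grow to the right and rows downward; lengths in m; the calibration is good to about 2 mm. A picture is of the moment at which its call begins. There is no depth.
- r.hand_in(): hands the job in, once; it reports no verdict.
The state is a dict: "time_s": time; "joint_positions": joint angles; "joint_vel": joint speeds; "tau": joint torques, N m; "ee_pos": TCP position; "tcp_rot": TCP orientation; "force": force on the tool from outside, world axes, zero at the start; "ft_torque": the same for the moment, N m; "opening": finger opening in m.
Only numpy, scipy, OpenCV 4.12 (cv2) and the standard library are available. Lean on these libraries where they do the work, as an engineer would, in place of code of your own. Each camera call takes 0.05 s, during which the arm holds its last target. There are 200 camera calls.

TASK

On the inspection stand, lay the yellow filter squarely on the blue one and then the green one squarely on the yellow, setting each down without dropping it. Then take the black shield flap by its red bar, swing it up from its open rest to its balance point, straight upright, where it would fall neither way, and finish the job still holding it there by the bar, so that the pile can be checked before the flap is closed. Never let the flap go on and fall over the pile, and leave the mirror, the jar and the screwdriver where they are.

Things in the scene. Friction and masses are not known exactly. Their poses are not given: they have to be found in the camera images.
- blue_centre (a point): blue framed glass filter, a flat rigid rectangular plate 52 mm (its x) by 72 mm (its y) by 12 mm thick (z), about 90 g, loose; this point is the centre of the plate, half-way up (6 mm above its underside). It already lies flat on the stand's white pad and is the bottom of the pile.
- yellow_centre (a point): yellow framed glass filter, a flat rigid rectangular plate 52 mm (its x) by 72 mm (its y) by 12 mm thick (z), about 90 g, loose; this point is the centre of the plate, half-way up (6 mm above its underside). It starts flat on the bench (centre at z = 6 mm), with at least 25 mm free on its two long sides; it goes second, on the blue one.
- green_centre (a point): green framed glass filter, a flat rigid rectangular plate 52 mm (its x) by 72 mm (its y) by 12 mm thick (z), about 90 g, loose; this point is the centre of the plate, half-way up (6 mm above its underside). It starts flat on the bench (centre at z = 6 mm), with at least 25 mm free on its two long sides; it goes third, on the yellow one.
- stand: fixed stand: dark base plate 190 mm (its x) by 210 mm (its y, -100 to +110) by 12 mm high; origin on the bench. White pad 64 x 84 mm centred at x 0, y -35. Hinge along x at y +75, 55 mm up, between red posts (x -84 and +84, 64 mm high). Steel struts at x -67 and +67 are the flap's rests: beyond the hinge to y +113, 92 mm high; on the pad's side to y +37, 72 mm high.
- pad (a point): centre of the top of the stand's white pad, 15 mm above the bench; axes are the stand's.
- flap_hinge (a point): middle of the flap's hinge line (stand x = 0, y = +75 mm, 55 mm above the bench); its x axis is the hinge line, its y axis points away from the pad, towards the side on which the open flap leans.
- flap_bar (a point): centre of the red round bar at the flap's free edge, to be gripped: 12 mm diameter, 84 mm long, parallel to the hinge (its x axis), 150 mm from it. It stands off the panel on two thin posts at x -36 and +36 mm, leaving a window 64 mm wide and 34 mm deep under the bar for the fingers. Its z axis points away from the hinge.
- flap (a joint): flap angle, rad: 0 = upright, the balance point; + leans away from the pad (starts on its open rest, 0.75); - leans over the pad (rest at -1.1). Black panel 150 x 4 mm, 7 to 110 mm from the hinge; about 220 g, almost no friction: let go, it falls. Bar = hinge + 150 mm x (sin along the hinge point's y, cos up). Gripped at 20 to 40 N the bar turns between the pads: no need to tilt the gripper.
- yellow: the yellow filter; origin at the centre of its underside
- green: the green filter; origin at the centre of its underside
- mirror: bystander: round mirror in a red square mount on a steel post, foot 60 mm across, 130 mm high, loose; origin at the centre of its foot; leave alone
- jar: bystander: amber glass jar with white cap, 54 mm across, 80 mm high, loose; origin at the centre of its base; leave alone
- driver: bystander: screwdriver lying on the bench, 180 mm long along its x, origin under its middle; leave alone
Mind the look-alikes: they are no part of the job. What is meant by the part that bears blue_centre is not pink, and is the smaller of those in its own colour.

How it is judged:
On the way, in this order (a step that is already met when the one before it is completed fails the run):
1. the yellow filter lies squarely on the blue one, let go (horizontal distance between yellow_centre and blue_centre below 0.006 m and z of yellow_centre in the frame of blue_centre between 0.009 and 0.015 m and angle between the x axis of yellow_centre and the x axis of blue_centre, either way round below 0.12 rad and angle between yellow_centre's own z axis and vertical below 0.08 rad and contact force between the fingers and yellow below 0.1 N and linear speed of yellow below 0.03 m/s), for 0.2 s.
2. the green filter lies squarely on the yellow one, let go (all of step 1 and horizontal distance between green_centre and yellow_centre below 0.006 m and z of green_centre in the frame of yellow_centre between 0.009 and 0.015 m and angle between the x axis of green_centre and the x axis of yellow_centre, either way round below 0.12 rad and angle between green_centre's own z axis and vertical below 0.08 rad and contact force between the fingers and green below 0.1 N and linear speed of green below 0.03 m/s), for 0.2 s.
At the end, for the whole second after the job is handed in: flap within 0.09 rad of upright, under 0.1 rad/s, held by the fingers (over 1 N); yellow on blue and green on yellow, each flat, centred within 6 mm and turned under 0.12 rad from the one below, at rest, not touched by the fingers; blue within 15 mm of its start (all of step 2 and value of joint flap between -0.09 and 0.09 rad and velocity of joint flap between -0.1 and 0.1 rad/s and contact force between the fingers and flap above 1 N and distance of blue_centre from where it was at the start of the episode below 0.015 m); the arm keeps its last pose, push and grip.
It fails at once if the flap goes past its balance point and over the pile (0.4 rad beyond upright) (value of joint flap below -0.4 rad).
It fails at once if the yellow filter is dropped (falls freely at more than 0.6 m/s, about 18 mm) (linear speed of yellow above 0.6 m/s and contact force between the fingers and yellow below 0.02 N).
It fails at once if the green filter is dropped (falls freely at more than 0.6 m/s, about 18 mm) (linear speed of green above 0.6 m/s and contact force between the fingers and green below 0.02 N).
It fails at once if the mirror, jar or screwdriver is disturbed (moved more than 20 mm) (distance of any of mirror, jar, driver from where it was at the start of the episode above 0.02 m).
It also fails if it takes over 61 s, if anything falls off the work surface, if the arm or the gripper's body presses on something with over 40 N, if the wrist force passes 120 N, or if a joint passes its speed limit or range.

## Working session

There is one attempt and no reset: what is moved stays moved. The work goes in short steps, Python scripts to look and compute and a shell command to move; the robot and the scene stay as the last step left them, time stands still between calls to the robot, and variables do not carry over. Pictures are saved under pics/ and viewed, about 8 in all and at most 12, crops included, and the job is handed in when it is done.

```bash
mkdir -p pics
cat > h.py <<'E'
import numpy as np, cv2
from bench import r
def grab(n,save=None):
    f=r.grab_frame(n)
    if save: cv2.imwrite(f'pics/{save}.png',cv2.cvtColor(f['img'],cv2.COLOR_RGB2BGR))
    f['R']=cv2.Rodrigues(np.array(f['rvec'],float))[0]; f['t']=np.array(f['tvec'],float).ravel()
    f['K']=np.array([[f['fx'],0,f['cx']],[0,f['fy'],f['cy']],[0,0,1.]])
    return f
def ray(f,uv):
    d=f['R'].T@np.linalg.inv(f['K'])@np.array([uv[0],uv[1],1.]); return -f['R'].T@f['t'], d/np.linalg.norm(d)
def onplane(f,uv,z):
    c,d=ray(f,uv); return c+d*(z-c[2])/d[2]
def tri(obs):
    A=np.zeros((3,3));b=np.zeros(3)
    for f,uv in obs:
        c,d=ray(f,uv);P=np.eye(3)-np.outer(d,d);A+=P;b+=P@c
    return np.linalg.solve(A,b)
def proj(f,p):
    q=f['K']@(f['R']@np.asarray(p,float)+f['t']); return q[:2]/q[2]
E
python3 - <<'E'
from h import *
np.set_printoptions(precision=4,suppress=True)
for n in('scene','top','wrist'):
    f=grab(n,n+'0'); print(n,f['fx'],f['cx'],f['cy'],'cam',-f['R'].T@f['t'],'z',f['R'][2])
o=r.get_obs();print(o)
E
```

```text
scene 409.22070783737854 312.93211046790526 201.47673755864287 cam [1.2254 0.7934 1.0429] z [-0.4874 -0.5732 -0.6587]
top 481.9455619289322 313.9854799904575 202.09407419645066 cam [ 0.5003 -0.0022  1.4   ] z [ 0.0412  0.0118 -0.9991]
wrist 306.7119401542195 321.0162294088296 195.24268789872252 cam [0.1474 0.5861 0.374 ] z [ 0.2875 -0.1161 -0.9507]
{'time_s': 0.15, 'joint_positions': array([ 1.192 ,  0.3141, -0.0478,  1.2102, -0.0001,  1.5708]), 'joint_vel': array([ 0.0007, -0.0023,  0.0031,  0.0026, -0.    , -0.    ]), 'tau': array([  0.    , -54.0045,  34.0059,   0.0133,   0.    ,   0.    ]), 'ee_pos': array([0.2217, 0.5571, 0.2306]), 'tcp_rot': array([[ 0.3698,  0.9291, -0.0004],
       [ 0.9291, -0.3698, -0.0012],
       [-0.0012,  0.0001, -1.    ]]), 'force': array([ 0.508 , -1.1712,  0.2621]), 'ft_torque': array([-0.0096,  0.0049, -0.0652]), 'opening': 0.08542989464802514}
```

View pics/top0.png

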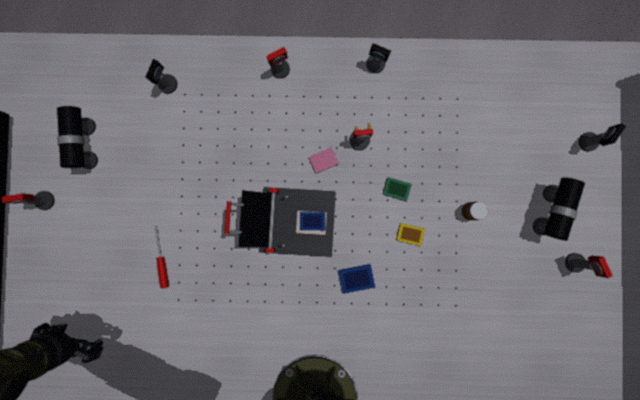

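View pics/scene0.png

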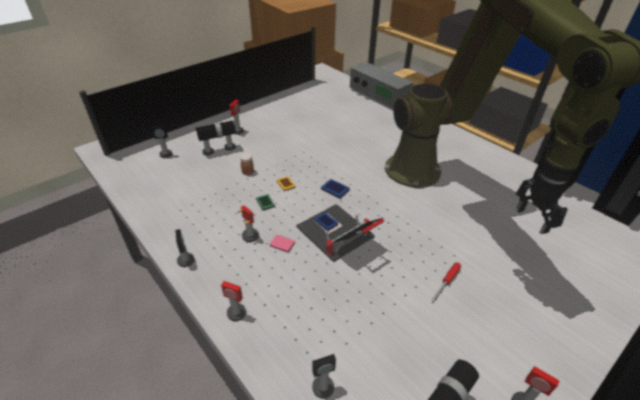

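The top view shows yellow at (411,234), green at (397,188) and the small blue on the white pad at (312,222). The big blue at (357,278) and pink at (323,160) are look-alikes. The mirror is at (361,138), the jar at (474,211) and the driver at (160,260). The open flap's bar is at (228,218), leaning left. Next I'll take rough positions from top and scene.

```bash
cat >> h.py <<'E'
H={'yellow':((18,90,50),(35,255,255)),'green':((50,80,25),(90,255,255)),'blue':((100,90,30),(130,255,255))}
def blobs(f,c,amin=60):
    hsv=cv2.cvtColor(cv2.GaussianBlur(f['img'],(3,3),0),cv2.COLOR_RGB2HSV)
    m=cv2.inRange(hsv,*[np.array(v,np.uint8) for v in H[c]])
    m=cv2.morphologyEx(m,cv2.MORPH_CLOSE,np.ones((5,5),np.uint8))
    cs,_=cv2.findContours(m,cv2.RETR_EXTERNAL,cv2.CHAIN_APPROX_NONE)
    return sorted([c for c in cs if cv2.contourArea(c)>amin],key=cv2.contourArea,reverse=True)
def rect(f,cnt,z):
    P=np.array([onplane(f,p[0],z)[:2] for p in cnt],np.float32)*1000
    (c,(w,h),a)=cv2.minAreaRect(P); a=a if w<h else a+90   # a: direction of the SHORT side (x axis)
    return np.array(c)/1000,min(w,h),max(w,h),(a+90)%180-90
E
python3 - <<'E'
from h import *
np.set_printoptions(precision=4,suppress=True)
t=grab('top');s=grab('scene')
for c,z in(('yellow',.012),('green',.012),('blue',.027)):
    for n,f in(('top',t),('scene',s)):
        for b in blobs(f,c):
            (u,v),_,_=cv2.minAreaRect(b)
            if n=='scene' and (v<170 or u>400): continue
            print(c,n,np.round((u,v),1),cv2.contourArea(b),*rect(f,b,z))
# stand base corners top view (dark), pixel guesses
for p in((277,188),(336,189),(333,256),(272,254)): print(p,onplane(t,p,.012))
print('bar',[onplane(t,p,.165) for p in((228,203),(227,234))])
print('mirror',onplane(t,(361,143),0),'jar',onplane(t,(474,211),.08),'drv',onplane(t,(157,228),.01),onplane(t,(164,287),.01))
E
```

```text
yellow top [410.2 234.1] 422.0 [ 0.4709 -0.2636] 51.904396057128906 73.18614196777344 -12.103279113769531
yellow top [347.8 388.2] 89.5 [ 0.0314 -0.092 ] 22.578311920166016 61.3239860534668 -72.86543083190918
yellow scene [285.5 183. ] 142.0 [ 0.4736 -0.2617] 54.132015228271484 79.5665283203125 -12.040618896484375
green top [396.6 188.8] 369.5 [ 0.6005 -0.2232] 48.434104919433594 69.50653076171875 -14.96820068359375
blue top [356.2 278.4] 713.0 [ 0.3433 -0.1096] 66.1722412109375 92.68343353271484 12.211212158203125
blue top [312.5 220.5] 398.5 [0.5044 0.0172] 48.37782287597656 71.15843963623047 1.1375644207000732
blue scene [334.7 188.1] 204.5 [ 0.3569 -0.0971] 63.76545333862305 88.0064697265625 12.898054122924805
blue scene [325.5 220.6] 172.0 [0.5061 0.018 ] 49.80781173706055 72.92524719238281 0.22378574311733246
(277, 188) [0.5962 0.1218 0.012 ]
(336, 189) [ 0.5965 -0.0486  0.012 ]
(333, 256) [ 0.4038 -0.0434  0.012 ]
(272, 254) [0.406  0.1318 0.012 ]
bar [array([0.5446, 0.2332, 0.165 ]), array([0.4651, 0.2336, 0.165 ])]
mirror [ 0.7333 -0.1195  0.    ] jar [ 0.5388 -0.4238  0.08  ] drv [0.4739 0.4664 0.01  ] [0.305  0.4406 0.01  ]
```

```bash
python3 -m crank '[[[0,0,8],[-4,4,-4],1],[[0,0,16],[-8,8,-7],1],[[0,0,24],[-11.5,12,-7],1],[[0,0,32],[-15,16,-7],1],[[0,0,40],[-18.5,19.5,-7],1],[[0,0,48],[-22,23,-7],1],[[0,0,56],[-25.5,26.5,-7],1],[[0,0,64],[-29,30,-7],1],[[0,0,72],[-32.5,33.5,-7],1],[[0,0,80],[-36,37,-7],1],[[0,0,80],[-39.5,40.5,-7],1],[[0,0,80],[-43,44,-7],1]]' 40
```

```text
time_s: 1.45
ee_pos: [0.4593, 0.0227, 0.3015]
tcp_rot: [[0.979, -0.203, 0.001], [-0.203, -0.979, 0.0], [0.001, -0.0, -1.0]]
force: [1.5, 0.6, -0.3]
opening: 0.0854
```

```bash
cat > m.py <<'E'
from h import *
np.set_printoptions(precision=4,suppress=True)
import sys
def meas(tag,zs):
    f=grab('wrist','w'+tag); np.savez('v'+tag,img=f['img'],K=f['K'],R=f['R'],t=f['t'])
    for c,z in zs:
        for b in blobs(f,c,300):
            (u,v),_,_=cv2.minAreaRect(b); print(c,np.round((u,v),1),cv2.contourArea(b),*rect(f,b,z))
    o=r.get_obs(); print(o['time_s'],o['ee_pos'],np.degrees(np.arctan2(o['tcp_rot'][1,0],o['tcp_rot'][0,0])),o['force'],o['opening'])
if __name__=='__main__': meas(sys.argv[1],(('yellow',.012),('green',.012),('blue',.027)))
E
python3 m.py 1
```

```text
yellow [363. 316.] 1131.5 [ 0.4716 -0.2647] 52.964149475097656 78.01526641845703 -11.858596801757812
yellow [ 91.1 216.8] 693.0 [ 0.0983 -0.0057] 33.968048095703125 143.40708923339844 -2.2342758178710938
blue [265.2 252.2] 2335.5 [ 0.3464 -0.1059] 67.63511657714844 93.56482696533203 12.028910636901855
blue [354.1 153.6] 1888.0 [0.5044 0.0155] 52.06725311279297 72.9727783203125 -0.27938079833984375
1.5 [0.4619 0.0162 0.3013] -12.07095088831158 [ 3.7282 -4.1246  1.1633] 0.08520719655659864
```

```bash
python3 -m crank '[[[0,0,0],[1.4,4.5,1],1],[[0,0,0],[2.8,9,2.5],1],[[0,0,0],[4.2,13.5,4],1],[[0,0,0],[6,19.2,5],1],[[0,0,0],[6,19.2,5],1],[[0,0,0],[6,19.2,5],1]]' && python3 m.py 2
```

```text
time_s: 2.1
ee_pos: [0.4784, -0.1764, 0.2506]
tcp_rot: [[0.979, -0.206, -0.001], [-0.206, -0.979, 0.001], [-0.001, -0.0, -1.0]]
force: [0.6, 0.0, -0.2]
opening: 0.0856
yellow [330.5 225. ] 1893.0 [ 0.4717 -0.2656] 52.288333892822266 73.6622314453125 -12.161552429199219
green [422.5 178.2] 2067.0 [ 0.6004 -0.2258] 52.40642547607422 71.18208312988281 -15.31591796875
blue [201.5 133.8] 4308.0 [ 0.3479 -0.113 ] 67.80979919433594 89.99951171875 12.137009620666504
blue [312.5  11. ] 854.5 [ 0.503  -0.0146] 20.391357421875 53.406158447265625 78.08052062988281
2.15 [ 0.4785 -0.1752  0.2511] -11.786658141642521 [-0.4061 -0.0197  0.0942] 0.08529841202818017
```

View pics/w2.png

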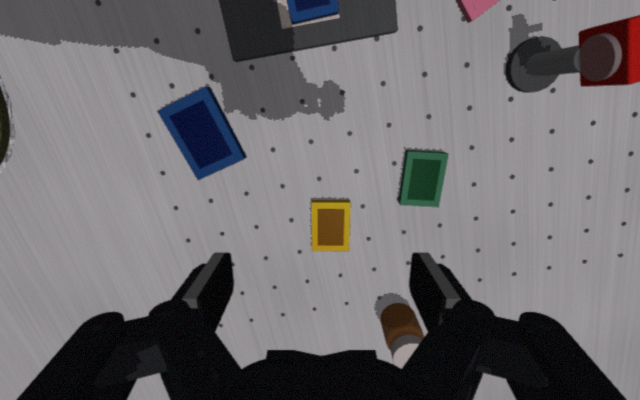

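The wrist view shows yellow centred at (330,225) between the open fingers, green at (423,178), the jar at (400,330), and the blue pile at the top edge (312,10). Next I'll triangulate heights from the views.

```bash
cat > t.py <<'E'
from h import *
np.set_printoptions(precision=4,suppress=True)
def load(n): return dict(np.load(f'v{n}.npz'))
if __name__=='__main__':
    t=grab('top');s=grab('scene');a=load(1);b=load(2)
    def c(f,col,near,z):
        bs=[x for x in blobs(f,col,60)]
        return min((cv2.minAreaRect(x)[0] for x in bs),key=lambda u:np.hypot(*(np.array(u)-proj(f,near))))
    for col,p,fs in(('yellow',(.4716,-.265,.012),(a,b,t,s)),('green',(.6004,-.2245,.012),(b,t)),('blue',(.5044,.0155,.027),(a,t,s))):
        o=[(f,c(f,col,p,0)) for f in fs]; x=tri(o)
        print(col,x,[np.round(np.array(u)-proj(f,x),1) for f,u in o])
E
python3 t.py
```

```text
yellow [ 0.4412 -0.2694  0.0018] [array([18.1, -1.6]), array([21.4, -4.3]), array([-3.7, 28.9]), array([-5.2,  2.2])]
green [ 0.5997 -0.2225  0.0182] [array([-0.3,  0.5]), array([-0.2, -0.2])]
blue [0.5039 0.0167 0.0265] [array([0.4, 0.1]), array([-0.2,  0.3]), array([-0.1,  0. ])]
```

```bash
python3 -m crank '[[[0,0,0],[0.6,4,3],0.8],[[0,0,0],[1.2,8,7],0.8],[[0,0,0],[1.2,8.8,12],0.8],[[0,0,0],[1.2,8.8,16],0.8],[[0,0,0],[1.2,8.8,19],0.8],[[0,0,0],[1.2,8.8,19],0.8],[[0,0,0],[1.2,8.8,19],0.8]]' && python3 m.py 3
```

```text
time_s: 2.95
ee_pos: [0.4733, -0.2628, 0.0622]
tcp_rot: [[0.98, -0.201, 0.0], [-0.201, -0.98, 0.0], [-0.0, -0.0, -1.0]]
force: [0.7, 0.0, 0.6]
opening: 0.0679
yellow [319.7 219.7] 7495.0 [ 0.4714 -0.2662] 52.00914764404297 74.43425750732422 -12.165153503417969
green [512.7 121.8] 10314.0 [ 0.5994 -0.2262] 55.65390396118164 71.01567840576172 -15.305046081542969
blue [58.2 45.2] 12755.0 [ 0.3566 -0.1344] 59.84408187866211 70.28575134277344 -78.27253723144531
3.0 [ 0.4743 -0.2636  0.0633] -11.601694977144232 [ 0.5249  0.1452 -0.4273] 0.0687899041304267
```

View pics/w3.png

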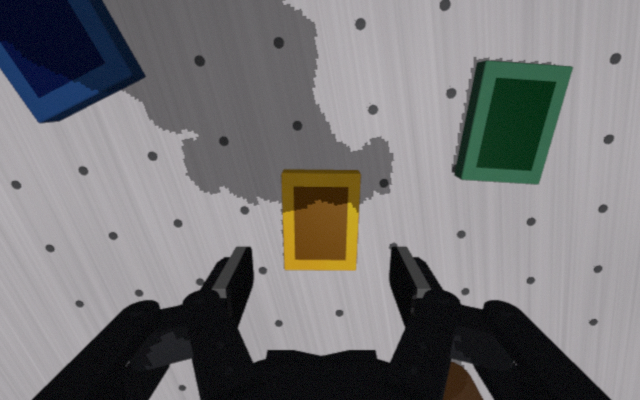

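The wrist view shows yellow at (320,220) centred between the jaws, with clear room on its long sides. Now I'll descend and grip.

```bash
python3 -m crank '[[[0,0,0],[-0.1,0.4,2],0.8],[[0,0,0],[-0.1,0.4,4],0.8],[[0,0,0],[-0.1,0.4,5.2],0.8],[[0,0,0],[-0.1,0.4,5.9],0.8],[[0,0,0],[-0.1,0.4,5.9],0.8],[[0,0,0],[-0.1,0.4,5.9],0.5],[[0,0,0],[-0.1,0.4,5.9],0.5],[[0,0,0],[-0.1,0.4,5.9],0.4],[[0,0,0],[-0.1,0.4,5.9],0.4],[[0,0,0],[-0.1,0.4,5.9],0.4]]' 40
```

```text
time_s: 4.0
ee_pos: [0.4717, -0.2681, 0.0036]
tcp_rot: [[0.979, -0.203, 0.002], [-0.203, -0.979, -0.001], [0.002, 0.0, -1.0]]
force: [-0.7, 0.7, 5.9]
opening: 0.0503
```

```bash
python3 -m crank '[[[0,0,0],[0,0,-1],0.4],[[0,0,0],[0,0,-3],0.4],[[0,0,0],[0,0,-7],0.4],[[0,0,-4],[0,-3,-11],0.4],[[0,0,-8],[-0.3,-6.5,-14],0.4],[[0,0,-11.7],[-0.6,-10.5,-17],0.4],[[0,0,-11.7],[-0.6,-14,-19],0.4],[[0,0,-11.7],[-0.6,-17,-20],0.4],[[0,0,-11.7],[-0.6,-17,-20],0.4],[[0,0,-11.7],[-0.6,-17,-20],0.4]]' && python3 m.py 4
```

```text
time_s: 5.0
ee_pos: [0.4997, -0.0996, 0.2031]
tcp_rot: [[1.0, 0.002, 0.001], [0.002, -1.0, -0.001], [0.001, 0.001, -1.0]]
force: [-1.1, -0.1, -0.6]
opening: 0.0502
yellow [321.5 253. ] 13852.5 [ 0.499 -0.211] 131.01605224609375 184.64321899414062 -0.05966949462890625
green [405.6 257.8] 895.0 [ 0.6032 -0.2148] 52.38644790649414 53.0302848815918 74.53455352783203
blue [180.4 180.5] 5024.5 [ 0.3491 -0.1096] 68.71652221679688 90.30766296386719 12.101069450378418
blue [326.   53.5] 4223.5 [0.5043 0.0158] 51.386417388916016 70.61685180664062 0.05541414022445679
5.05 [ 0.4992 -0.1002  0.2025] 0.01837467279429876 [ 0.4508  0.2322 -1.5786] 0.05004471719059125
```

View pics/w4.png

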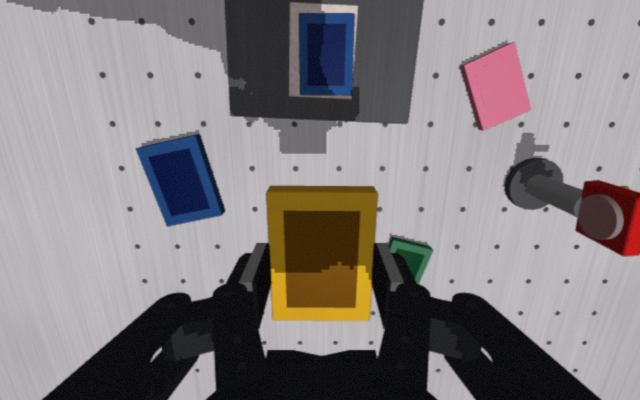

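Yellow is held squarely between the pads (image centre 321,253), and the blue on its pad is clear at (326,53). I'll work out yellow's offset from the TCP.

Run:
```python
from t import *
f=load(4); b=blobs(f,'yellow',3000)[0]
for z in(.205,.2109,.2125): print(z,*rect(f,b,z))
# top face only: front/back edges bright frame: corner pixels of near edge
q=cv2.approxPolyDP(b,6,True)[:,0]; print(q.tolist())
print([onplane(f,p,.2109)for p in q])
bb=[x for x in blobs(f,'blue',3000)][1]; print(cv2.boundingRect(bb), *rect(f,bb,.027))
a=load(1)
for c in((a,f),):
  print('blue tri',tri([(c[0],cv2.minAreaRect(blobs(a,'blue',300)[1])[0]),(f,cv2.minAreaRect(bb)[0])]))
```

```text
0.205 [ 0.4988 -0.1012] 55.44057846069336 78.13343048095703 -0.05966949462890625
0.2109 [ 0.4988 -0.0979] 53.13031005859375 74.8774185180664 -0.05966949462890625
0.2125 [ 0.4988 -0.097 ] 52.50374984741211 73.99442291259766 -0.05966949462890625
[[271, 186], [273, 319], [368, 320], [373, 187]]
[array([ 0.476 , -0.0605,  0.2109]), array([ 0.4734, -0.1346,  0.2109]), array([ 0.5243, -0.1353,  0.2109]), array([ 0.523 , -0.0609,  0.2109])]
(299, 13, 55, 82) [0.5043 0.0158] 51.386417388916016 70.61685180664062 0.05541414022445679
blue tri [0.5042 0.0169 0.029 ]
```

```bash
python3 -m crank '[[[0,0,0],[0.2,-4,2],0.4],[[0,0,0],[0.4,-8,5],0.4],[[0,0,0],[0.5,-11.5,8],0.4],[[0,0,0],[0.5,-11.5,11.5],0.4],[[0,0,0],[0.5,-11.5,14],0.4],[[0,0,0],[0.5,-11.5,15.5],0.4],[[0,0,0],[0.5,-11.5,16],0.4],[[0,0,0],[0.5,-11.5,16],0.4]]' && python3 m.py 5
```

```text
time_s: 5.85
ee_pos: [0.5036, 0.014, 0.0415]
tcp_rot: [[1.0, -0.002, -0.002], [-0.002, -1.0, -0.0], [-0.002, 0.0, -1.0]]
force: [0.1, 0.5, -0.1]
opening: 0.0505
yellow [322. 253.] 14033.0 [ 0.5027 -0.0053] 67.87033081054688 95.75440216064453 -0.44254302978515625
blue [ 77.9 339.1] 2992.5 [ 0.3427 -0.0587] 30.19794464111328 84.85692596435547 -49.17229461669922
blue [322.5 179. ] 935.5 [0.5038 0.0506] 5.504980087280273 50.818817138671875 89.89293670654297
5.9 [0.5044 0.0142 0.0424] -0.08034074089773632 [-0.7079 -0.0725 -0.3609] 0.05033434685945395
```

View pics/w5.png

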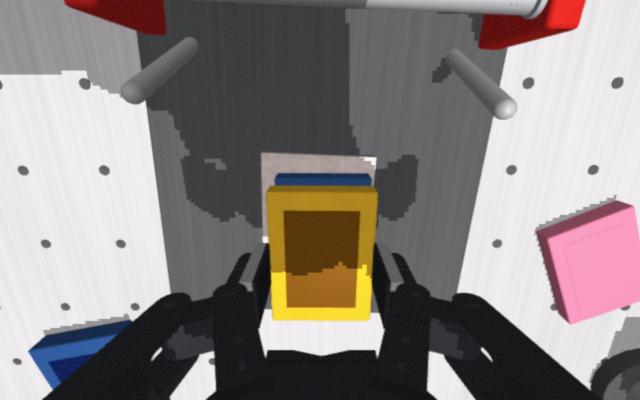

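Yellow hangs about 10 mm above blue, lined up sideways (322 against 322). I'll check the y alignment from the visible edges.

Run:
```python
from t import *
f=load(5)
col=f['img'][150:215,322].astype(int); print([(150+i,*c) for i,c in enumerate(col) if 16<=i<=52])
for v in(174,176,178,180,182,184,186): print(v,[round(onplane(f,(322,v),z)[1],4) for z in(.015,.027,.038,.050)])
print(onplane(f,(322,319),.050), [onplane(f,(u,179),.021)[0] for u in (275,371)], [onplane(f,(u,319),.050)[0] for u in (273,370)])
```

```text
[(166, np.int64(168), np.int64(156), np.int64(152)), (167, np.int64(169), np.int64(157), np.int64(153)), (168, np.int64(170), np.int64(158), np.int64(153)), (169, np.int64(168), np.int64(156), np.int64(153)), (170, np.int64(170), np.int64(158), np.int64(154)), (171, np.int64(171), np.int64(158), np.int64(155)), (172, np.int64(149), np.int64(139), np.int64(141)), (173, np.int64(71), np.int64(78), np.int64(95)), (174, np.int64(30), np.int64(48), np.int64(76)), (175, np.int64(22), np.int64(41), np.int64(74)), (176, np.int64(22), np.int64(45), np.int64(75)), (177, np.int64(27), np.int64(48), np.int64(83)), (178, np.int64(30), np.int64(56), np.int64(98)), (179, np.int64(34), np.int64(60), np.int64(102)), (180, np.int64(31), np.int64(59), np.int64(102)), (181, np.int64(33), np.int64(60), np.int64(103)), (182, np.int64(32), np.int64(61), np.int64(103)), (183, np.int64(32), np.int64(59), np.int64(103)), (184, np.int64(38), np.int64(62), np.int64(102)), (185, np.int64(79), np.int64(76), np.int64(88)), (186, np.int64(122), np.int64(95), np.int64(36)), (187, np.int64(127), np.int64(99), np.int6
[... 813 characters left out ...]
), np.float64(0.0561), np.float64(0.0591)]
176 [np.float64(0.0492), np.float64(0.0523), np.float64(0.0551), np.float64(0.0582)]
178 [np.float64(0.048), np.float64(0.0512), np.float64(0.0541), np.float64(0.0573)]
180 [np.float64(0.0468), np.float64(0.0501), np.float64(0.0531), np.float64(0.0563)]
182 [np.float64(0.0456), np.float64(0.049), np.float64(0.052), np.float64(0.0554)]
184 [np.float64(0.0444), np.float64(0.0479), np.float64(0.051), np.float64(0.0544)]
186 [np.float64(0.0432), np.float64(0.0467), np.float64(0.05), np.float64(0.0535)]
[ 0.5034 -0.0203  0.05  ] [np.float64(0.4775734071220119), np.float64(0.530626585512377)] [np.float64(0.477305525252505), np.float64(0.5289739757150806)]
```

```bash
python3 -m crank '[[[0,0,0],[0.1,-0.1,0.4],0.4],[[0,0,0],[0.1,-0.1,0.7],0.4],[[0,0,0],[0.1,-0.1,0.9],0.4],[[0,0,0],[0.1,-0.1,1.0],0.4],[[0,0,0],[0.1,-0.1,1.1],0.4],[[0,0,0],[0.1,-0.1,1.1],0.4]]'
```

```text
time_s: 6.5
ee_pos: [0.5054, 0.016, 0.0312]
tcp_rot: [[1.0, 0.0, -0.0], [0.0, -1.0, -0.0], [-0.0, 0.0, -1.0]]
force: [-0.6, -0.1, -1.4]
opening: 0.0506
```

```bash
python3 -m crank '[[[0,0,0],[0,0,0.07],0.4],[[0,0,0],[0,0,0.07],0.4]]'
```

```text
time_s: 6.7
ee_pos: [0.5056, 0.016, 0.0307]
tcp_rot: [[1.0, -0.0, 0.0], [-0.0, -1.0, 0.0], [0.0, -0.0, -1.0]]
force: [0.0, 0.1, -1.5]
opening: 0.0503
```

```bash
python3 -m crank '[[[0,0,0],[0,0,0.05],0.4],[[0,0,0],[0,0,0.1],0.4],[[0,0,0],[0,0,0.1],0.4]]'; python3 -m crank '[[[0,0,0],[0,0,0.05],0.4],[[0,0,0],[0,0,0.1],0.4],[[0,0,0],[0,0,0.1],0.4]]'
```

```text
time_s: 7.0
ee_pos: [0.5056, 0.016, 0.0306]
tcp_rot: [[1.0, -0.0, 0.0], [-0.0, -1.0, 0.0], [0.0, -0.0, -1.0]]
force: [-3.1, 0.0, 10.3]
opening: 0.0505
time_s: 7.3
ee_pos: [0.5056, 0.016, 0.0305]
tcp_rot: [[1.0, -0.0, 0.001], [-0.0, -1.0, 0.0], [0.001, -0.0, -1.0]]
force: [-7.7, -0.6, 21.3]
opening: 0.0506
```

Contact is confirmed at TCP z 0.0306. I'll ease off, release and rise, heading for green.

```bash
python3 -m crank '[[[0,0,0],[0,0,-0.15],0.4],[[0,0,0],[0,0,-0.15],0.7],[[0,0,0],[0,0,-0.15],0.75],[[0,0,0],[0,0,-0.15],0.75],[[0,0,0],[0,0,-1.5],0.75],[[0,0,0],[0,0,-4],0.75],[[0,0,0],[0,4,-9],0.75],[[0,0,0],[0,8,-13],0.75],[[0,0,0],[0,11.5,-17],0.75],[[0,0,0],[0,11.5,-17],0.75],[[0,0,0],[0,11.5,-17],0.75]]' && python3 m.py 6
python3 - <<'E'
from t import *
f=load(6)
b=min(blobs(f,'yellow',1500),key=lambda x:abs(cv2.minAreaRect(x)[0][0]-322)); q=cv2.approxPolyDP(b,4,True)[:,0]; print(q.tolist(),*rect(f,b,.039))
cv2.imwrite('pics/w6c.png',cv2.cvtColor(f['img'][0:220,150:550],cv2.COLOR_RGB2BGR))
E
```

```text
time_s: 8.4
ee_pos: [0.5075, -0.1014, 0.2015]
tcp_rot: [[1.0, -0.003, 0.005], [-0.003, -1.0, -0.002], [0.005, 0.002, -1.0]]
force: [0.9, 0.2, -0.9]
opening: 0.0639
yellow [318.   48.5] 4933.5 [0.5057 0.0198] 57.5687141418457 78.35881805419922 -0.32485198974609375
green [396.4 266.2] 851.5 [ 0.6005 -0.2247] 52.79344177246094 73.3321762084961 -15.354888916015625
blue [171.7 180.2] 5134.0 [ 0.3497 -0.1097] 69.21115112304688 90.3455581665039 12.06295108795166
8.45 [ 0.5064 -0.1     0.1995] -0.11779603158446826 [ 0.4303 -0.3724 -0.5263] 0.06421542817437076
[[289, 5], [291, 91], [345, 92], [348, 6]] [0.5058 0.0164] 52.89950942993164 72.00343322753906 -0.3248748779296875
```

View pics/w6c.png

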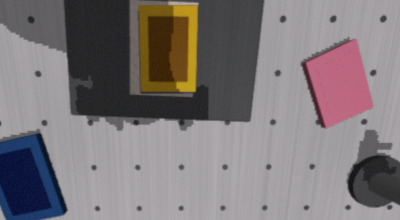

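Yellow lies squarely on the pad (blue fully covered); it measures (0.5058, 0.0164) against blue's (0.504, 0.016). Now for green.

```bash
python3 -m crank '[[[0,0,5],[3,4,2],0.75],[[0,0,10],[6,8,4],0.75],[[0,0,15.2],[9.3,12.5,7],0.75],[[0,0,15.2],[9.3,12.5,11],0.75],[[0,0,15.2],[9.3,12.5,14],0.75],[[0,0,15.2],[9.3,12.5,14],0.75],[[0,0,15.2],[9.3,12.5,14],0.75]]' && python3 m.py 7
python3 - <<'E'
from t import *
f=load(7);b=min(blobs(f,'green',1500),key=lambda x:abs(cv2.minAreaRect(x)[0][0]-322))
print(cv2.approxPolyDP(b,5,True)[:,0].tolist()); print('tri',tri([(load(2),cv2.minAreaRect(blobs(load(2),'green',1500)[0])[0]),(f,cv2.minAreaRect(b)[0])]))
E
```

```text
time_s: 9.15
ee_pos: [0.5971, -0.2225, 0.0572]
tcp_rot: [[0.965, -0.261, -0.004], [-0.261, -0.965, 0.002], [-0.004, -0.001, -1.0]]
force: [0.7, 0.2, -0.5]
opening: 0.0637
green [330.5 220. ] 7524.0 [ 0.6017 -0.2257] 50.93363571166992 71.9495620727539 -15.143280029296875
9.2 [ 0.5986 -0.223   0.0591] -15.13874330936156 [-0.4756  0.039   0.8634] 0.06393867350363198
[[293, 170], [294, 270], [365, 270], [369, 171]]
tri [ 0.6023 -0.2264  0.007 ]
```

```bash
python3 -m crank '[[[0,0,0],[0.45,0.3,2],0.75],[[0,0,0],[0.45,0.3,4],0.75],[[0,0,0],[0.45,0.3,5],0.75],[[0,0,0],[0.45,0.3,5.5],0.75],[[0,0,0],[0.45,0.3,5.5],0.75],[[0,0,0],[0.45,0.3,5.5],0.5],[[0,0,0],[0.45,0.3,5.5],0.5],[[0,0,0],[0.45,0.3,5.5],0.4],[[0,0,0],[0.45,0.3,5.5],0.4],[[0,0,0],[0.45,0.3,5.5],0.4]]' 40
```

```text
time_s: 10.2
ee_pos: [0.603, -0.2283, 0.0053]
tcp_rot: [[0.965, -0.262, 0.002], [-0.262, -0.965, -0.0], [0.002, -0.0, -1.0]]
force: [-1.1, 1.2, 6.8]
opening: 0.0504
```

```bash
python3 -m crank '[[[0,0,0],[0,0,-1],0.4],[[0,0,0],[0,0,-3],0.4],[[0,0,0],[0,0,-7],0.4],[[0,0,-5],[-2,-2,-11],0.4],[[0,0,-10],[-5,-4,-14],0.4],[[0,0,-15.1],[-8,-6.5,-17],0.4],[[0,0,-15.1],[-11,-8.5,-19],0.4],[[0,0,-15.1],[-12.8,-9.8,-19.5],0.4],[[0,0,-15.1],[-12.8,-9.8,-19.5],0.4],[[0,0,-15.1],[-12.8,-9.8,-19.5],0.4]]' && python3 m.py 8
python3 - <<'E'
from t import *
f=load(8);b=blobs(f,'green',3000)[0]
z=.2+.0067
for z in(.205,.2067,.209): print(z,*rect(f,b,z))
q=cv2.approxPolyDP(b,6,True)[:,0]; print(q.tolist(),[onplane(f,p,.2067)[:2] for p in q])
y=blobs(f,'yellow',1500)
for c in y: print(*rect(f,c,.039),cv2.minAreaRect(c)[0])
E
```

```text
time_s: 11.2
ee_pos: [0.5045, -0.0999, 0.1995]
tcp_rot: [[1.0, -0.001, 0.002], [-0.001, -1.0, -0.001], [0.002, 0.001, -1.0]]
force: [0.6, -0.1, 0.0]
opening: 0.0501
yellow [322.5  50. ] 4993.5 [0.5059 0.0199] 57.39505386352539 79.03104400634766 -0.3984832763671875
green [321.1 250.9] 13169.5 [ 0.5038 -0.2061] 125.44878387451172 177.8141632080078 0.5310677886009216
blue [174.6 181.7] 5142.5 [ 0.3497 -0.1096] 69.36277770996094 90.30677032470703 12.10796070098877
11.25 [ 0.5046 -0.1003  0.199 ] -0.10061307256462877 [ 0.1713 -0.2006 -2.1702] 0.05017049691341059
0.205 [ 0.5037 -0.0981] 52.29631423950195 74.12602996826172 0.5310666561126709
0.2067 [ 0.5037 -0.0972] 51.651981353759766 73.21270751953125 0.531063973903656
0.209 [ 0.5037 -0.0959] 50.78024673461914 71.97703552246094 0.5310447216033936
[[370, 185], [269, 188], [275, 316], [368, 316]] [array([ 0.5266, -0.0605]), array([ 0.4798, -0.0618]), array([ 0.4791, -0.1334]), array([ 0.529 , -0.1336])]
[0.5057 0.0165] 52.71286392211914 72.58390045166016 -0.39856719970703125 (322.5, 50.0)
```

```bash
python3 -m crank '[[[0,0,0],[0.1,-4,2],0.4],[[0,0,0],[0.2,-8,5],0.4],[[0,0,0],[0.2,-11.4,8],0.4],[[0,0,0],[0.2,-11.4,11],0.4],[[0,0,0],[0.2,-11.4,13],0.4],[[0,0,0],[0.2,-11.4,14],0.4],[[0,0,0],[0.2,-11.4,14.4],0.4],[[0,0,0],[0.2,-11.4,14.4],0.4]]' && python3 m.py 9
python3 - <<'E'
from t import *
f=load(9); im=f['img'].astype(int)
for i in range(160,205,1): print(i,*im[i,321],end=' | ')
print()
c=[(v,[round(onplane(f,(321,v),z)[1],4) for z in(.027,.039,.050,.062)]) for v in range(168,204,4)]; print(*c,sep='\n')
q=cv2.approxPolyDP(blobs(f,'green',3000)[0],6,True)[:,0]; print(q.tolist(),[onplane(f,p,.062)[:2] for p in q])
for b in blobs(f,'yellow',300): print(cv2.boundingRect(b))
E
```

```text
time_s: 12.05
ee_pos: [0.5068, 0.0135, 0.0545]
tcp_rot: [[1.0, -0.003, -0.0], [-0.003, -1.0, -0.0], [-0.0, 0.0, -1.0]]
force: [-0.4, 0.2, -0.7]
opening: 0.0502
yellow [320.  176.5] 1346.5 [0.5056 0.0442] 9.668285369873047 61.36314010620117 89.792236328125
green [321.5 250.5] 13315.0 [ 0.5061 -0.0111] 71.83124542236328 99.65802764892578 -0.23574066162109375
blue [ 87.7 328.9] 3219.0 [ 0.342  -0.0622] 34.505462646484375 86.37577056884766 -49.098209381103516
12.1 [0.5072 0.0136 0.0551] -0.15643605627948723 [-0.0514  0.739  -0.1288] 0.05048962367881967
160 171 159 155 | 161 169 156 152 | 162 166 155 150 | 163 162 150 147 | 164 160 149 146 | 165 159 148 144 | 166 140 132 133 | 167 68 75 94 | 168 36 46 75 | 169 78 67 65 | 170 123 96 30 | 171 129 100 24 | 172 129 97 21 | 173 132 102 22 | 174 152 117 25 | 175 174 136 33 | 176 177 136 30 | 177 175 134 27 | 178 177 136 31 | 179 177 137 34 | 180 175 136 29 | 181 179 139 37 | 182 172 133 25 | 183 158 125 36 | 184 102 98 45 | 185 52 74 55 | 186 38 70 54 | 187 37 70 54 | 188 35 67 50 | 189 40 70 56 | 190 47 80 62 | 191 52 91 70 | 192 49 92 69 | 19
[... 440 characters left out ...]
])
(180, [np.float64(0.046), np.float64(0.0493), np.float64(0.0522), np.float64(0.0555)])
(184, [np.float64(0.0436), np.float64(0.047), np.float64(0.0502), np.float64(0.0536)])
(188, [np.float64(0.0412), np.float64(0.0448), np.float64(0.0481), np.float64(0.0517)])
(192, [np.float64(0.0388), np.float64(0.0425), np.float64(0.046), np.float64(0.0497)])
(196, [np.float64(0.0363), np.float64(0.0402), np.float64(0.0438), np.float64(0.0478)])
(200, [np.float64(0.0338), np.float64(0.0379), np.float64(0.0417), np.float64(0.0458)])
[[271, 186], [274, 315], [367, 316], [373, 186]] [array([0.4832, 0.0527]), array([ 0.4809, -0.019 ]), array([ 0.5306, -0.0198]), array([0.5302, 0.0525])]
(271, 169, 99, 16)
```

View pics/w9.png

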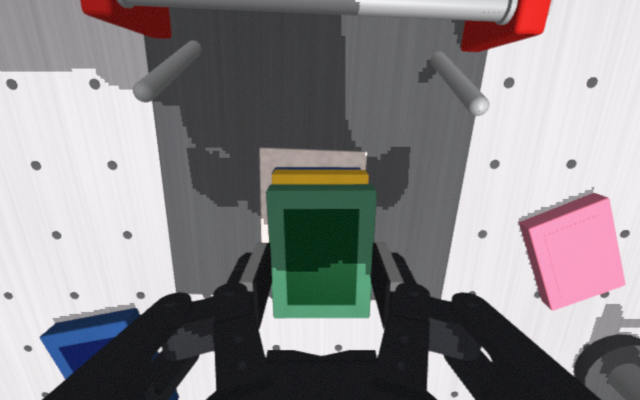

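Green is above the pile, with yellow's rear edge at v≈169–184 behind it. Green sits about 2 mm short in y and is fine in x. I'll correct that and lower.

```bash
python3 -m crank '[[[0,0,0],[0,-0.2,0.4],0.4],[[0,0,0],[0,-0.2,0.7],0.4],[[0,0,0],[0,-0.2,0.9],0.4],[[0,0,0],[0,-0.2,1.0],0.4],[[0,0,0],[0,-0.2,1.0],0.4],[[0,0,0],[0,-0.2,1.0],0.4]]';  python3 -m crank '[[[0,0,0],[0,0,0.1],0.4],[[0,0,0],[0,0,0.1],0.4],[[0,0,0],[0,0,0.1],0.4]]'
```

```text
time_s: 12.7
ee_pos: [0.5064, 0.0161, 0.0447]
tcp_rot: [[1.0, -0.002, 0.0], [-0.002, -1.0, -0.0], [0.0, 0.0, -1.0]]
force: [1.1, 0.2, -0.5]
opening: 0.0504
time_s: 13.0
ee_pos: [0.5066, 0.016, 0.0443]
tcp_rot: [[1.0, -0.002, 0.001], [-0.002, -1.0, 0.0], [0.001, -0.0, -1.0]]
force: [-2.2, -1.0, 5.0]
opening: 0.0501
```

```bash
python3 -m crank '[[[0,0,0],[0,0,0],0.4],[[0,0,0],[0,0,-0.05],0.7],[[0,0,0],[0,0,-0.05],0.75],[[0,0,0],[0,0,-0.05],0.75],[[0,0,0],[0,0,-1.5],0.75],[[0,0,0],[0,0,-4],0.75],[[0,0,0],[0,4,-9],0.75],[[0,0,0],[0,8,-13],0.75],[[0,0,0],[0,11.5,-17],0.75],[[0,0,0],[0,11.5,-17],0.75],[[0,0,0],[0,11.5,-17],0.75]]' && python3 m.py 10
python3 - <<'E'
from t import *
f=load(10); b=max(blobs(f,'green',300),key=cv2.contourArea); print(*rect(f,b,.051),cv2.approxPolyDP(b,4,True)[:,0].tolist())
cv2.imwrite('pics/w10c.png',cv2.cvtColor(f['img'][0:220,150:550],cv2.COLOR_RGB2BGR))
E
```

```text
time_s: 14.1
ee_pos: [0.5082, -0.1013, 0.2167]
tcp_rot: [[1.0, -0.005, 0.006], [-0.005, -1.0, -0.002], [0.006, 0.002, -1.0]]
force: [1.1, -0.1, -0.2]
opening: 0.0643
green [317.5  48. ] 4652.5 [0.5066 0.0222] 57.47249984741211 80.90071868896484 -0.16358184814453125
blue [177.1 177.3] 4709.0 [ 0.3494 -0.1099] 69.25049591064453 90.40298461914062 11.956982612609863
14.15 [ 0.5071 -0.0999  0.2147] -0.21941765694657686 [-0.5387  1.2707 -0.6508] 0.06386194527998745
[0.5067 0.0172] 51.0330924987793 71.83639526367188 -0.163543701171875 [[346, 6], [289, 8], [292, 91], [345, 90]]
```

View pics/w10c.png

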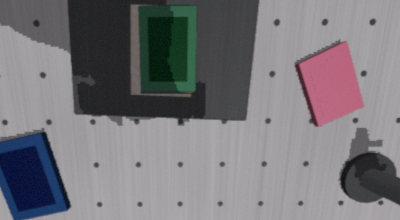

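Green lies squarely on the pile at (0.5067, 0.0172), and only green plus pad edge is visible. Now I'll go above the bar with the jaws turned a quarter.

```bash
python3 -m crank '[[[0,0,-8],[0,0,-4],0.75],[[0,0,-16],[0,-2,-8],0.6],[[0,0,-24],[0,-6,-9.5],0.35],[[0,0,-32],[-0.2,-10,-9.5],0.35],[[0,0,-40],[-0.2,-14,-9.5],0.35],[[0,0,-48],[-0.2,-18,-9.5],0.35],[[0,0,-56],[-0.2,-22,-9.5],0.35],[[0,0,-64],[-0.2,-26,-9.5],0.35],[[0,0,-72],[-0.2,-30,-9.5],0.35],[[0,0,-80],[-0.2,-31.5,-9.5],0.35],[[0,0,-87],[-0.2,-31.5,-9.5],0.35],[[0,0,-90],[-0.2,-31.5,-9.5],0.35]]' && python3 -m crank '[[[0,0,0],[0,0,0],0.35]]' && python3 m.py 11
```

```text
time_s: 15.35
ee_pos: [0.5033, 0.2177, 0.3063]
tcp_rot: [[-0.005, 1.0, -0.003], [1.0, 0.005, -0.001], [-0.001, -0.003, -1.0]]
force: [-0.3, -0.7, -0.4]
opening: 0.0297
time_s: 15.45
ee_pos: [0.5035, 0.217, 0.3067]
tcp_rot: [[-0.0, 1.0, -0.003], [1.0, 0.0, -0.001], [-0.001, -0.003, -1.0]]
force: [0.0, -0.6, -0.1]
opening: 0.0296
green [171. 161.] 2096.5 [ 0.5138 -0.0009] 55.93842697143555 81.89081573486328 -0.01708221435546875
blue [62.6 27.1] 4436.5 [ 0.3433 -0.1013] 69.36817932128906 98.67219543457031 11.821002960205078
15.5 [0.5037 0.2167 0.307 ] 89.90520743074212 [ 0.1073  0.28   -0.5817] 0.02983256143058513
```

View pics/w11.png

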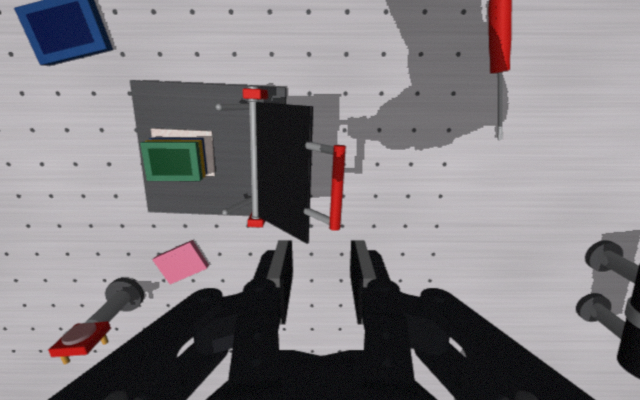

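The wrist view shows the bar as a red strip from (339,146) to (335,229), with the hinge posts at (254,93) and (255,222). I'll triangulate both against the earlier top and scene pictures.

```bash
cat > bar.py <<'E'
from t import *
def red(f,near,amin=25):
    hsv=cv2.cvtColor(f['img'],cv2.COLOR_RGB2HSV)
    m=cv2.inRange(hsv,(0,140,60),(8,255,255))|cv2.inRange(hsv,(172,140,60),(180,255,255))
    cs=[c for c in cv2.findContours(m,0,cv2.CHAIN_APPROX_NONE)[0] if cv2.contourArea(c)>amin]
    return min(cs,key=lambda c:np.hypot(*(np.array(cv2.minAreaRect(c)[0])-near)))
def ends(f,near):
    p=cv2.boxPoints(cv2.minAreaRect(red(f,near))); p=p[np.argsort(p[:,1])]
    return p.mean(0),p[:2].mean(0),p[2:].mean(0)
if __name__=='__main__':
    f=load(11); t=grab('top');s=grab('scene')
    for g,n in((t,'top0'),(s,'scene0')): g['img']=cv2.cvtColor(cv2.imread(f'pics/{n}.png'),cv2.COLOR_BGR2RGB)
    w=ends(f,(338,187)); tp=ends(t,(228,218)); 
    print('w',w,'t',tp); print('c',tri([(f,w[0]),(t,tp[0])]))
    r1=red(s,(368,228)); sc=cv2.minAreaRect(r1); print('scene',sc)
    print('c3',tri([(f,w[0]),(t,tp[0]),(s,sc[0])]), tri([(f,w[0]),(s,sc[0])]))
    for e in w: print(onplane(f,e,.165+.004))
    print('posts',[onplane(f,p,.064) for p in((254,93),(255,222))])
E
python3 bar.py
```

```text
w (array([336.6693, 187.1172], dtype=float32), array([338.9432, 145.051 ], dtype=float32), array([334.3954, 229.1835], dtype=float32)) t (array([227.4173, 217.4931], dtype=float32), array([228.7173, 201.8931], dtype=float32), array([226.1172, 233.0931], dtype=float32))
c [0.507  0.2321 0.1693]
scene ((372.19232177734375, 225.03842163085938), (4.160251617431641, 23.02005958557129), 56.3099365234375)
c3 [0.508  0.2318 0.1665] [0.5081 0.2309 0.1656]
[0.5067 0.2313 0.169 ]
[0.4665 0.2328 0.169 ]
[0.5505 0.2297 0.169 ]
posts [array([0.4203, 0.1362, 0.064 ]), array([0.587 , 0.1262, 0.064 ])]
```

```bash
python3 -m crank '[[[0,0,2.1],[0.7,0.2,3],0.3],[[0,0,2.1],[1.5,0.3,6],0.3],[[0,0,2.1],[1.5,0.3,9],0.3],[[0,0,2.1],[1.5,0.3,11],0.3],[[0,0,2.1],[1.5,0.3,11.7],0.3],[[0,0,2.1],[1.5,0.3,11.7],0.3],[[0,0,2.1],[1.5,0.3,11.7],0.3]]' && python3 m.py 12
python3 - <<'E'
from bar import *
a=load(11);b=load(12); ea=ends(a,(337,187)); eb=ends(b,(330,215)); print(eb)
for x,y in zip(ea,eb): print(tri([(a,x),(b,y)]),onplane(b,y,.168))
E
```

```text
time_s: 16.3
ee_pos: [0.5084, 0.2312, 0.1926]
tcp_rot: [[0.039, 0.999, 0.001], [0.999, -0.039, 0.001], [0.001, 0.001, -1.0]]
force: [0.6, 1.1, 0.1]
opening: 0.0257
yellow [118.2 166.2] 455.5 [0.5107 0.0003] 56.873329162597656 84.874755859375 -0.5119552612304688
green [102.5 187.1] 3933.5 [ 0.5161 -0.0094] 59.691349029541016 86.8330078125 -0.05635833740234375
blue [ 8. 24.] 323.5 [ 0.3593 -0.0447] 13.803569793701172 31.867795944213867 69.70161437988281
16.35 [0.5086 0.2314 0.1929] 87.77394199045992 [ 0.0633 -0.4128  0.549 ] 0.02536761752182019
(array([322.5, 231. ], dtype=float32), array([322.5, 165. ], dtype=float32), array([322.5, 297. ], dtype=float32))
[0.5088 0.2317 0.1616] [0.5059 0.2317 0.168 ]
[0.4683 0.2334 0.1561] [0.4656 0.2333 0.168 ]
[0.5488 0.2298 0.1729] [0.5525 0.23   0.168 ]
```

View pics/w12.png

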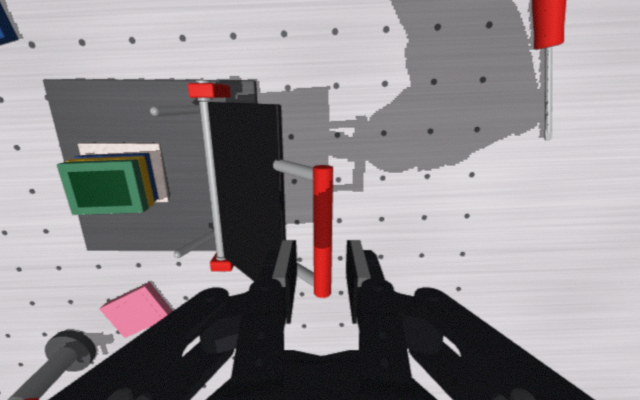

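The bar runs straight between the open fingers (u=322, v 165–297) with its posts clear of them, and the pile is intact at (110,185). I'll descend and grip at 30 N.

```bash
python3 -m crank '[[[0,0,0],[0,0,1.5],0.3],[[0,0,0],[0,0,3],0.3],[[0,0,0],[0,0,4],0.3],[[0,0,0],[0,0,4.6],0.3],[[0,0,0],[0,0,4.6],0.3],[[0,0,0],[0,0,4.6],0.3]]' 30
```

```text
time_s: 16.95
ee_pos: [0.5081, 0.2311, 0.1462]
tcp_rot: [[0.039, 0.999, 0.001], [0.999, -0.039, 0.0], [0.0, 0.001, -1.0]]
force: [0.5, -0.6, -0.8]
opening: 0.0253
```

```bash
python3 -m crank '[[[0,0,0],[0,0,0],0.2],[[0,0,0],[0,0,0],0.05],[[0,0,0],[0,0,0],0.05],[[0,0,0],[0,0,0],0.05],[[0,0,0],[0,0,0],0.05]]' 30; python3 m.py 13
```

```text
time_s: 17.45
ee_pos: [0.5083, 0.2317, 0.1462]
tcp_rot: [[0.038, 0.999, 0.001], [0.999, -0.038, 0.001], [0.001, 0.001, -1.0]]
force: [0.2, 3.1, 2.8]
opening: 0.0109
yellow [ 83.6 178.2] 756.0 [ 0.511  -0.0026] 57.1552734375 88.4989242553711 -2.239044189453125
green [ 63.6 202.7] 5525.0 [ 0.5179 -0.0144] 61.678157806396484 90.78543853759766 -0.15802764892578125
blue [ 90.8 172.5] 352.5 [0.4851 0.0293] 42.42845153808594 89.00857543945312 -33.54655075073242
17.5 [0.5083 0.2317 0.1461] 87.8096524285209 [0.2731 3.2459 3.3479] 0.010748046532919693
```

The bar is gripped (opening 10.9 mm). I'll swing along the 150 mm arc, first to about 0.3 rad, and check forces.

```bash
python3 -m crank '[[[0,0,0],[-0.56,0,-0.5],0.05],[[0,0,0],[-1.15,0,-0.97],0.05],[[0,0,0],[-1.75,0,-1.4],0.05],[[0,0,0],[-2.38,0,-1.81],0.05],[[0,0,0],[-3.03,0,-2.19],0.05],[[0,0,0],[-3.7,0,-2.53],0.05],[[0,0,0],[-4.38,0,-2.84],0.05],[[0,0,0],[-5.08,0,-3.12],0.05],[[0,0,0],[-5.79,0,-3.35],0.05],[[0,0,0],[-5.79,0,-3.35],0.05],[[0,0,0],[-5.79,0,-3.35],0.05]]' 30; python3 m.py 14
python3 - <<'E'
from bar import *
b=load(14); print(ends(b,(322,230)))
E
```

```text
time_s: 18.6
ee_pos: [0.5058, 0.1728, 0.1797]
tcp_rot: [[0.039, 0.999, 0.001], [0.999, -0.039, 0.0], [0.0, 0.001, -1.0]]
force: [1.3, 3.1, 7.1]
opening: 0.0105
yellow [170.1 169.2] 409.5 [0.4932 0.016 ] 49.15902328491211 97.4943618774414 -34.85544967651367
green [155.1 191.3] 4194.5 [ 0.5169 -0.0033] 60.2952995300293 85.24567413330078 -0.12708282470703125
blue [33. 28.] 2767.5 [ 0.3568 -0.0786] 39.1390380859375 65.1748275756836 10.738677978515625
18.65 [0.5058 0.1728 0.1796] 87.76745755610817 [-0.8398  2.9359  6.5515] 0.01052624742342677
(array([321., 272.], dtype=float32), array([321., 189.], dtype=float32), array([321., 355.], dtype=float32))
```

View pics/w14.png

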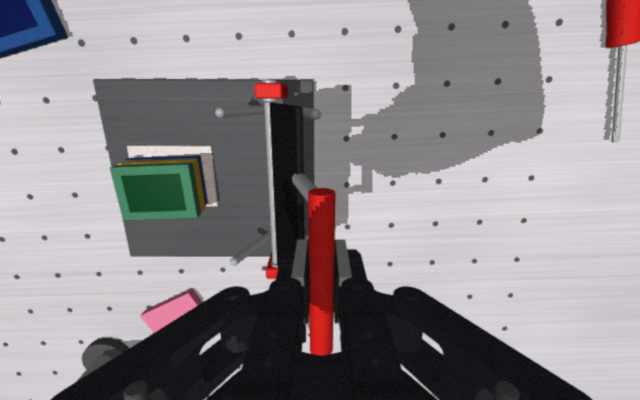

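The flap is about two-thirds up, with the bar held between the pads at (321,272) and the pile undisturbed at (155,191). Now I'll finish the arc.

```bash
python3 -m crank '[[[0,0,0],[-0.72,0,-0.2],0.05],[[0,0,0],[-1.45,0,-0.37],0.05],[[0,0,0],[-2.19,0,-0.5],0.05],[[0,0,0],[-2.93,0,-0.6],0.05],[[0,0,0],[-3.68,0,-0.65],0.05],[[0,0,0],[-4.13,0,-0.67],0.05],[[0,0,0],[-4.43,0,-0.67],0.05],[[0,0,0],[-4.43,0,-0.67],0.05],[[0,0,0],[-4.43,0,-0.67],0.05],[[0,0,0],[-4.43,0,-0.67],0.05]]' 30; python3 m.py 15
python3 - <<'E'
from bar import *
s=grab('scene','s15'); b=load(15); e=ends(b,(321,272)); print(e)
for x in e: print(onplane(b,x,.207))
for n in((265,91),(271,272)):
    pass
fs=[load(k) for k in(11,12,14,15)]
# hinge posts: predict, nearest red blob
for P in((.4198,.1328,.06),(.5873,.1262,.06)):
    o=[]
    for f in fs:
        u=proj(f,P)
        try:
            c=red(f,u,15); m=np.array(cv2.minAreaRect(c)[0])
            if np.hypot(*(m-u))<25: o.append((f,m))
        except Exception as ex: pass
    x=tri(o); print(len(o),x,[np.round(m-proj(f,x),1) for f,m in o])
c=s['img'][120:320,220:470]; cv2.imwrite('pics/s15c.png',cv2.cvtColor(cv2.resize(c,None,fx=3,fy=3,interpolation=2),cv2.COLOR_RGB2BGR))
E
```

```text
time_s: 19.65
ee_pos: [0.5038, 0.1289, 0.1857]
tcp_rot: [[0.038, 0.999, -0.0], [0.999, -0.038, -0.0], [-0.0, -0.0, -1.0]]
force: [2.8, 1.0, 2.3]
opening: 0.0106
green [203.6 189.7] 3990.5 [0.5169 0.0021] 60.1374626159668 84.11537170410156 -0.149658203125
blue [58.5 31.5] 5661.5 [ 0.3621 -0.0984] 49.885414123535156 102.503173828125 -2.2366943359375
19.7 [0.5038 0.129  0.1857] 87.81504535322227 [1.0569 1.2581 2.0172] 0.010867681759447691
(array([321.5, 272. ], dtype=float32), array([321.5, 189. ], dtype=float32), array([321.5   , 354.9999], dtype=float32))
[0.5006 0.1288 0.207 ]
[0.461  0.1303 0.207 ]
[0.5485 0.127  0.207 ]
4 [0.4202 0.133  0.0439] [array([ 0.2, -0.1]), array([0.3, 0. ]), array([-1. ,  0.4]), array([ 0.4, -0.2])]
4 [0.5882 0.1244 0.0611] [array([1. , 0.3]), array([0.7, 0.9]), array([-3.2, -4.7]), array([1.2, 3.3])]
```

The picture allowance is used up, so the checks are numeric. The bar is at y 0.1288 and the hinge midpoint at y 0.1287, so the flap is upright. I'll do one last check of the pile and stillness, then hand in.

```bash
python3 -m crank '[[[0,0,0],[0,0,0],0.05],[[0,0,0],[0,0,0],0.05],[[0,0,0],[0,0,0],0.05],[[0,0,0],[0,0,0],0.05]]' 30
python3 - <<'E'
from bar import *
f=grab('wrist','w16'); g=min(blobs(f,'green',1000),key=lambda c:abs(cv2.minAreaRect(c)[0][0]-204))
print('green',*rect(f,g,.051)); e=ends(f,(321,272)); print('bar',onplane(f,e[0],.207))
o=r.get_obs(); v=np.abs(o['joint_vel']).max(); print(o['time_s'],o['ee_pos'],v,o['force'],o['opening'])
ok=abs(o['ee_pos'][1]-.129)<.004 and v<.02 and .008<o['opening']<.014
if ok: print('handing in',r.hand_in())
E
```

```text
time_s: 20.15
ee_pos: [0.5038, 0.129, 0.1857]
tcp_rot: [[0.038, 0.999, -0.0], [0.999, -0.038, -0.0], [-0.0, -0.0, -1.0]]
force: [2.4, 2.2, 1.5]
opening: 0.0109
green [0.5055 0.018 ] 52.75491714477539 73.82306671142578 -0.0806732177734375
bar [0.5006 0.1288 0.207 ]
20.2 [0.5038 0.129  0.1857] 0.0012556317365445388 [2.0177 1.1466 1.2243] 0.01085376681385646
the job is handed in; nothing more can be done
handing in None
```

I set the yellow filter on the blue one and the green on the yellow. I then swung the flap up by its red bar to upright and handed the job in at 20.2 s, still gripping the bar at 30 N. The hand-in gave no verdict.

**Pile:** the measured centres are blue (0.504, 0.016), yellow (0.506, 0.016) and green (0.506, 0.018). That puts each filter about 1–2 mm from the one below, and all three are turned less than 1°. Both were lowered until the wrist felt contact before I opened the jaws.

**Flap:** the bar is at y 0.1288 m and the hinge midpoint at y 0.1287 m, so the flap is upright to within about 0.02 rad. The arm was still, with the grip open 10.9 mm on the bar and only 1–2 N per axis at the wrist.

**Disagreements and limits:**
- **Yellow's first height:** the gripper blocked the top view during this measurement, so I discarded it. The contact heights agreed with the plate thickness in the text.
- **Green, bar and post heights:** some of the two-view heights scattered by 5–20 mm. I used the text's heights there as a check.
- **Yellow contact force:** pressing yellow down reached 21 N before I eased off.
- **Final checks:** the last flap and pile checks are from numbers only, because the picture limit was reached. I did not measure the mirror, jar or screwdriver again; the arm stayed well clear of them.

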